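Hold the derailleur cage wound forward for oiling

TASK

I want to oil the derailleur on the bench jig. First turn the yellow cap of the amber oil pot anticlockwise (seen from above) all the way open, about a quarter turn to its stop; then swing the derailleur's cage arm anticlockwise against its spring, right round to the red stop pin, and keep holding it there with the fingers: finish while still holding it, do not let go. Leave the wrench and the spare jockey wheel where they lie.

Things in the scene. Friction and masses are not known exactly. Their poses are not given: they have to be found in the camera images.
- oil_cap (a joint): angle of the yellow cap on the amber oil pot (rad): 0 = screwed tight, grows anticlockwise seen from above, stop at 1.4 = fully open; starts between 0 and 0.15. The cap is captive (turns in place, does not lift off) and stays where it is left (friction 0.06 N m). The pot, 62 mm across, is screwed to the bench on a steel foot 84 mm across.
- cap_grip (a point): middle of the upright wing on top of the yellow cap, 107 mm above the bench, on the turning axis. The wing is 44 mm long (point x), 12 mm thick (point y), and stands from 96 to 118 mm above the bench; z up; the frame turns with the cap. The round cap below is 48 mm across. Two other pots, under 90 mm high, stand at least 120 mm away (centres): white with blue lid, dark with black lid.
- cage (a joint): angle of the derailleur's cage arm (rad): 0 = at rest at the black pin, grows as the arm swings anticlockwise seen from above, 1.3 = wound up to the red stop pin (hard stop). It starts at 0. A spring always drives it back to 0: 0.24 N m at rest, 0.5 N m at the stop (about 8 N at cage_mid).
- cage_mid (a point): middle of the bare stretch of the level cage arm, 60 mm out from the pivot, 58 mm above the bench. The arm: two plates 20 mm wide, stacked, from 45 to 71 mm above the bench, a web between. x points outwards along the arm, y the way it moves as the joint grows, z up; the frame swings with it. Black jockey wheels 33 to 42 mm across sit 12 and 106 mm from the pivot; free space beside and beneath.
- cage_pivot (a point): upright axis about which the cage arm swings, 58 mm above the bench. It belongs to the derailleur, fixed to a grey jig on the bench (12 mm base plate); does not move. x points from the pivot to the hanger and jig post (112 mm away, 90 mm high). The red and black pins stand 34 mm from this axis, up to 78 mm above the bench.
- wrench_grip (a point): steel wrench lying loose on the bench; leave alone
- spare_wheel_c (a point): spare black toothed jockey wheel, 36 to 44 mm across, 9 mm thick, lying flat and loose on the bench; leave alone
Mind the look-alikes: they are no part of the job. What is shaped like the part that bears oil_cap but purple is not meant.

How it is judged (in metres and radians):
On the way, in this order (a step that is already met when the one before it is completed fails the run):
1. the oil pot's cap is turned fully open (value of joint oil_cap above 1.25 rad), for 0.2 s.
2. the cage arm is wound to its stop and held there by the fingers (value of joint cage above 1.22 rad and contact force between the fingers and cage above 2 N), for 0.5 s.
At the end, for the whole second after the job is handed in: The program ends holding: the cage arm is within 0.08 rad of its forward stop (joint above 1.22 of 1.3), still (under 0.1 rad/s), with the fingers pressing on it with more than 2 N, and the oil pot's cap is still open (above 1.2 of 1.4 rad) (all of step 2 and velocity of joint cage between -0.1 and 0.1 rad/s and value of joint oil_cap above 1.2 rad); the arm keeps its last pose, push and grip.
It fails at once if the wrench or spare jockey wheel is shifted by more than 30 mm (distance of any of wrench_grip, spare_wheel_c from where it was at the start of the episode above 0.03 m).
It also fails if it takes over 53 s, if anything falls off the work surface, if the arm or the gripper's body presses on something with over 40 N, if the wrist force passes 120 N, or if a joint passes its speed limit or range.

ROBOT

A 7-joint arm with a two-finger parallel gripper is mounted at the origin on the work surface. World frame = base frame: x ahead of the robot, y to its left, z up, the work surface at z = 0. Lengths are in m, angles in degrees, forces in N, time in s.
With the tool pointing down it reaches from about 0.4 to 0.9 m from the base axis. Payload 5.5 kg.
Tool frame: the origin (TCP) lies at the very end of the fingers, on their centre line; the grasp point (between the pads) lies 19 mm behind it; z points along the fingers, y is the direction in which the jaws open and shut (so a half turn about z gives the same grasp; the last joint's range is limited). The gripper opens to 92 mm and grips with 3 to 60 N. Pads are 19 mm wide; open, the fingers measure 130 mm over their backs; the gripper's body (75 mm by 190 mm) begins 47 mm behind the grasp point.
Start: joints at [-60.035, 28.699, -24.465, 88.831, 12.651, 65.22, -12.049], TCP at [0.167, 0.628, 0.227] pointing down, gripper open.
Joint ranges: [-164.97, 164.97], [-17.58, 116.51], [-87.97, 89.64], [11.32, 138.91], [-80.73, 260.73], [10.89, 115.49], [-147.41, 147.41]. Speed limits (degrees/s): [147.25, 147.25, 180, 180, 180, 180, 180].

INTERFACE

Orientations are given as a 3x3 rotation matrix whose columns are the frame's x, y, z axes.
In Python, from station import bot gives the robot as it stands.
- The arm moves only by the shell command python3 -m handwheel 'ROWS' [FORCE]. ROWS is JSON, a list of rows, each an object with "delta_pos": the shift along the world's x, y, z in m, a list of three; "turn": the turn about the world's z in degrees; "jaw": the opening, from -1 (shut) to 1 (fully open), so that 0 is half open. In form: [{"delta_pos": [x, y, z], "turn": turn, "jaw": jaw}, ...]. A call has 1 to 5 rows; each row is the pose to reach, as a shift and turn from the pose commanded when the call began; what a row does not reach only later rows make up. A row lasts 1/10 s, in which the tool goes at most 50 mm and 8.59 degrees, less where a joint would pass 70% of its speed; a pose out of reach is approached as far as the arm can. A call with a gripper value outside its range is refused whole. The fingers move at their own pace and stop on an object; FORCE is the grip in N (left out, the last holds). Time passes only in rows, so rows that repeat a pose let the fingers close. It gives the time, the measured TCP pose, the force and the opening at its end, in the units of the state.
- bot.get_state(): the state, without advancing time (a new reading comes with each control period).
- bot.grab_frame(name): name is "scene" or "top" or "wrist"; returns a dict with "img" (384x512x3 uint8, red, green, blue), "camera_matrix" (3x3 intrinsics, pixels), "R" (3x3) and "t" (3): a world point X has camera coordinates R X + t; the wrist camera has in their place "tool_from_camera" (4x4, takes a point from camera to tool coordinates, whose origin is the TCP and whose axes are the flange's). Camera axes: x right, y down, z forward; pixel columns grow to the right and rows downward; lengths in m; the calibration is good to about 2 mm. A picture is of the moment at which its call begins: read the wrist's pose just before it. There is no depth.
- bot.finish_job(): hands the job in, once; it reports no verdict.
The state is a dict: "time": time; "joint_positions": joint angles; "qd": joint speeds; "joint_torque": joint torques, N m; "tcp_pos": TCP position; "tool_rot": TCP orientation; "ft_force": force on the tool from outside, world axes, zero at the start; "ft_torque": the same for the moment, N m; "opening": opening from 0.0 (shut) to 1.0 (fully open).
Only numpy, scipy, OpenCV 4.12 (cv2) and the standard library are available. Lean on these libraries where they do the work, as an engineer would, in place of code of your own. Each camera call takes 0.05 s, during which the arm holds its last target.

## Working session

There is one attempt and no reset: what is moved stays moved. The work goes in short steps, Python scripts to look and compute and a shell command to move; the robot and the scene stay as the last step left them, time stands still between calls to the robot, and variables do not carry over. Pictures are saved under pics/ and viewed, and the job is handed in when it is done.

```bash
mkdir -p pics; ls
python3 - <<'E'
from station import bot
import cv2
s=bot.get_state();print(s)
for n in("scene","top"):
    f=bot.grab_frame(n);cv2.imwrite(f"pics/{n}0.png",cv2.resize(f["img"][:,:,::-1],(800,600),interpolation=cv2.INTER_CUBIC))
    print(n,f["camera_matrix"],f["R"],f["t"])
E
```

```text
pics
{'time': 0.0, 'joint_positions': array([-60.0335091 ,  28.75509943, -24.45170856,  88.89093418,
        12.65337376,  65.22027829, -12.04839297]), 'qd': array([ 0.01720177, -0.03484475,  0.00898059,  0.004729  ,  0.03792014,
        0.07351093,  0.03125101]), 'joint_torque': array([ 1.87079536e-04, -5.66589797e+01, -5.81550390e+00, -2.79112941e+01,
       -6.84118504e-02,  3.09923489e-02,  1.85984841e-04]), 'tcp_pos': array([0.16687899, 0.62748865, 0.22566562]), 'tool_rot': array([[-9.66453671e-01,  2.56840470e-01, -5.23816791e-04],
       [ 2.56841003e-01,  9.66451819e-01, -1.89216194e-03],
       [ 2.02599287e-05, -1.96322449e-03, -9.99998073e-01]]), 'ft_force': array([-0.9272381 , -0.18324758,  0.45775883]), 'ft_torque': array([-0.02640408,  0.04440381, -0.04588987]), 'opening': 0.9979835314306968}
scene [[437.03222908   0.         244.46738083]
 [  0.         437.03222908 187.28857694]
 [  0.           0.           1.        ]] [[-0.5949531   0.80366927  0.01210449]
 [ 0.55751378  0.42347963 -0.71403318]
 [-0.57897253 -0.41806784 -0.70000721]] [ 0.37267882 -0.24696814  1.5911074 ]
top [[426.05731928   0.         256.93012989]
 [  0.         426.05731928 187.29517246]
 [  0.           0.           1.        ]] [[ 0.01289468 -0.99985439  0.01117671]
 [-0.99169319 -0.01421844 -0.12783764]
 [ 0.12797794 -0.00943544 -0.99173213]] [-0.03059626  0.57980703  1.16274851]
```

View pics/scene0.png

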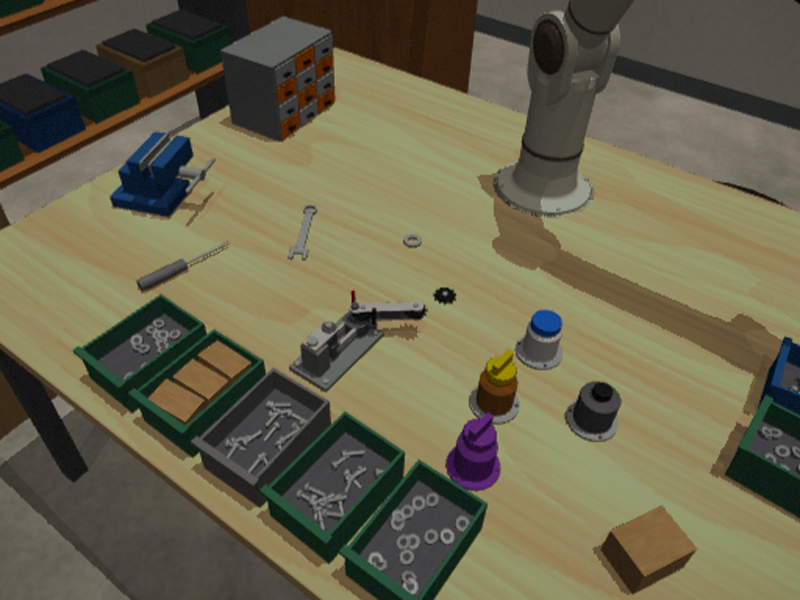

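View pics/top0.png

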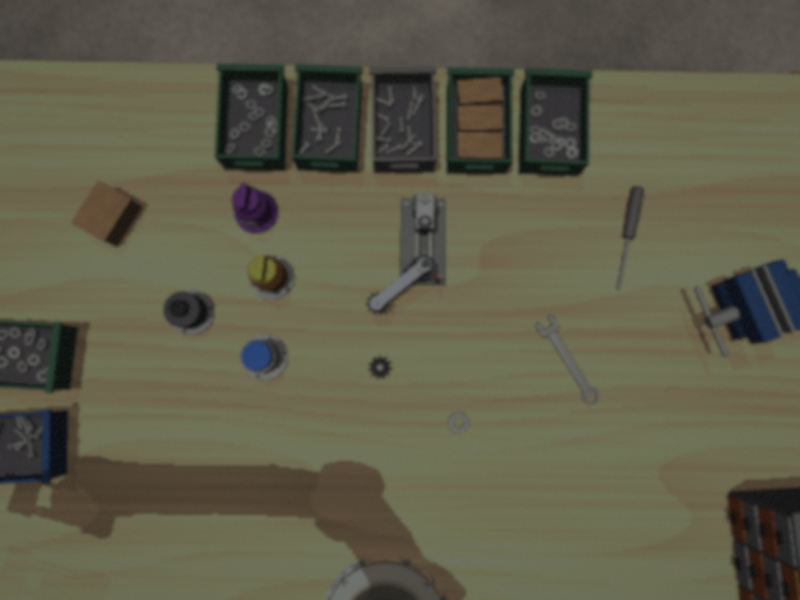

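The scene view shows the amber pot with yellow wing at (500,365) and the purple look-alike at (475,440). In the top view the yellow cap is at (264,270), the cage arm runs from the pivot near (427,265) to its end at (377,302), and the spare wheel is at (380,367). I'll enlarge these.

```bash
cat > h.py <<'E'
import numpy as np,cv2
from station import bot
def crop(f,x0,y0,w,h,name,k):
    im=f["img"][y0:y0+h,x0:x0+w,::-1]
    im=cv2.convertScaleAbs(im,alpha=1.6)
    cv2.imwrite("pics/"+name+".png",cv2.resize(im,None,fx=k,fy=k,interpolation=cv2.INTER_CUBIC))
def ray(f,u,v,z):
    K=f["camera_matrix"];R=f["R"];t=f["t"]
    d=R.T@np.linalg.solve(K,[u,v,1.]);c=-R.T@t
    return c+d*(z-c[2])/d[2]
def proj(f,X):
    p=f["camera_matrix"]@(f["R"]@np.array(X)+f["t"]);return p[:2]/p[2]
E
python3 - <<'E'
from h import *
f=bot.grab_frame("top")
crop(f,140,110,60,90,"tc",6.6)
crop(f,225,110,75,75,"td",8)
f=bot.grab_frame("scene")
crop(f,180,175,100,80,"sd",8)
crop(f,290,210,60,70,"sc",8)
E
```

```text
(no output)
```

View pics/tc.png

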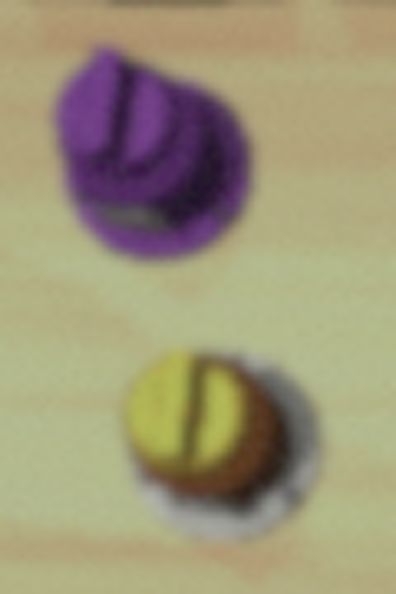

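View pics/td.png

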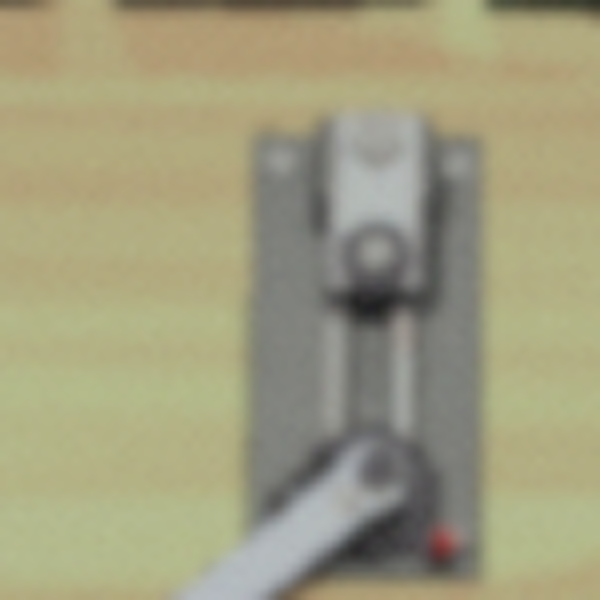

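View pics/sd.png

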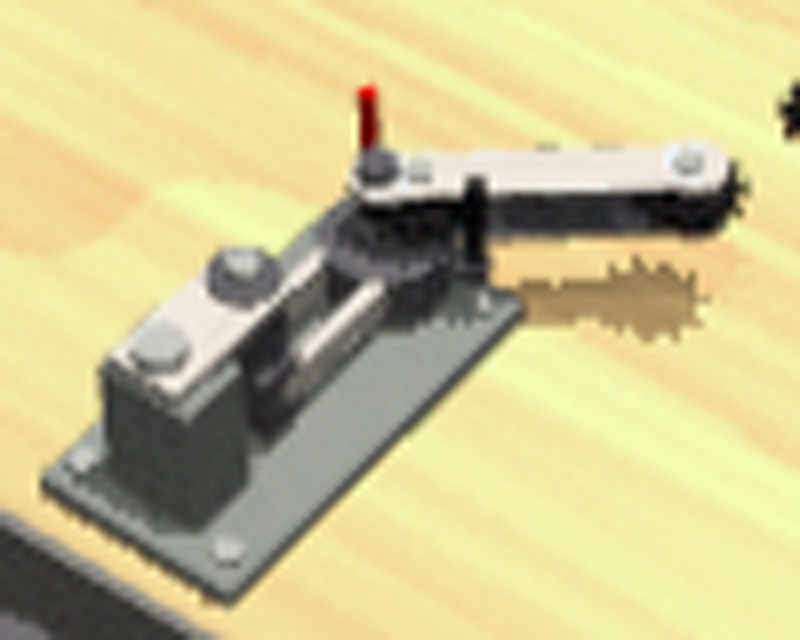

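View pics/sc.png

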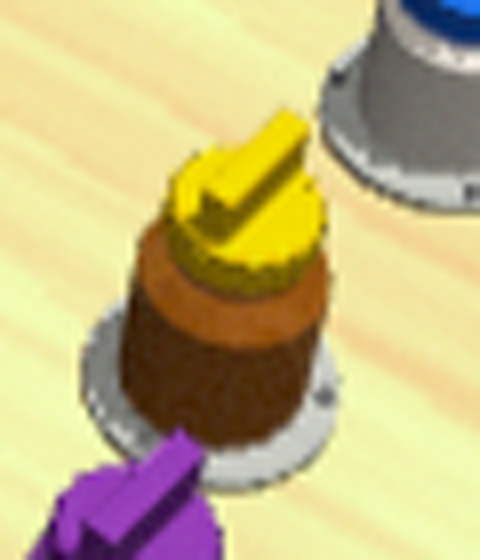

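Run:
```python
from h import *
np.set_printoptions(precision=4,suppress=True)
s=bot.grab_frame("scene");t=bot.grab_frame("top")
S=lambda x,y,z:ray(s,290+x/8,210+y/8,z)
print("wing near,far,mid scene",S(220,198,.118),S(297,115,.118),S(258,157,.118))
print("cap centre top",ray(t,140+187/6.6,110+408/6.6,.096))
D=lambda x,y,z:ray(s,180+x/8,175+y/8,z)
print("pivot scene",D(378,165,.076),"end",D(690,160,.075),"red",D(367,92,.078),"blk",D(476,182,.078))
T=lambda x,y,z:ray(t,225+x/8,110+y/8,z)
print("pivot top",T(380,465,.076),"red",T(442,540,.078))
print("spare top",ray(t,380*.64,367*.64,.005),"blue",ray(t,258*.64,355*.64,.09),"dark",ray(t,183*.64,310*.64,.09))
crop(t,225,160,50,40,"te",12)
```

```text
wing near,far,mid scene [0.6314 0.2204 0.118 ] [0.5883 0.223  0.118 ] [0.6104 0.2216 0.118 ]
cap centre top [0.6111 0.2162 0.096 ]
pivot scene [ 0.6267 -0.0597  0.076 ] end [0.5591 0.0238 0.075 ] red [ 0.6024 -0.0836  0.078 ] blk [ 0.6145 -0.0269  0.078 ]
pivot top [ 0.6288 -0.0643  0.076 ] red [ 0.6028 -0.0856  0.078 ]
spare top [0.447  0.0144 0.005 ] blue [0.4631 0.2201 0.09  ] dark [0.5381 0.3512 0.09  ]
```

View pics/te.png

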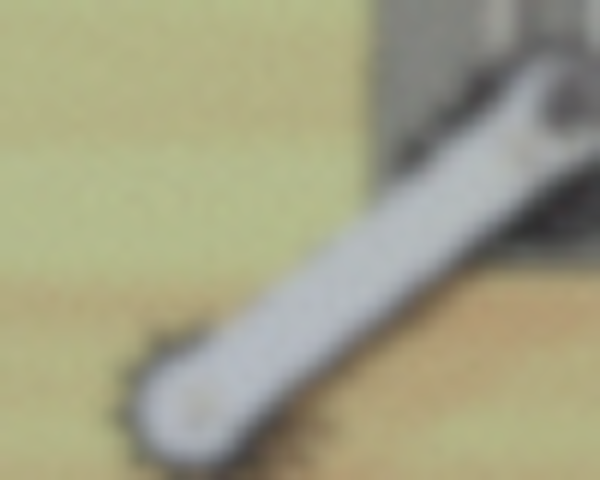

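```bash
python3 -m handwheel '[{"delta_pos":[0.036,-0.033,0],"turn":4,"jaw":1},{"delta_pos":[0.072,-0.066,0],"turn":8,"jaw":1},{"delta_pos":[0.108,-0.099,0],"turn":11.5,"jaw":1},{"delta_pos":[0.144,-0.132,0],"turn":11.5,"jaw":1},{"delta_pos":[0.18,-0.165,0],"turn":11.5,"jaw":1}]' 30
python3 -m handwheel '[{"delta_pos":[0.036,-0.033,0],"turn":0,"jaw":1},{"delta_pos":[0.072,-0.066,0],"turn":0,"jaw":1},{"delta_pos":[0.108,-0.099,0],"turn":0,"jaw":1},{"delta_pos":[0.144,-0.132,0],"turn":0,"jaw":1},{"delta_pos":[0.18,-0.165,0],"turn":0,"jaw":1}]'
```

```text
time: 0.8
tcp_pos: [0.3482, 0.4617, 0.2268]
tool_rot: [[-0.998, 0.059, 0.0], [0.059, 0.998, 0.0], [-0.0, 0.0, -1.0]]
ft_force: [0.6, 0.2, -0.2]
opening: 0.999
time: 1.3
tcp_pos: [0.5282, 0.2967, 0.227]
tool_rot: [[-0.998, 0.059, 0.0], [0.059, 0.998, 0.0], [-0.0, 0.0, -1.0]]
ft_force: [0.4, 0.8, 0.1]
opening: 0.996
```

```bash
python3 -m handwheel '[{"delta_pos":[0.035,-0.033,0],"turn":0,"jaw":1},{"delta_pos":[0.07,-0.066,0],"turn":0,"jaw":1},{"delta_pos":[0.083,-0.078,0],"turn":0,"jaw":1},{"delta_pos":[0.083,-0.078,-0.04],"turn":0,"jaw":1},{"delta_pos":[0.083,-0.078,-0.06],"turn":0,"jaw":1}]'
python3 - <<'E'
from h import *
np.set_printoptions(precision=4,suppress=True)
st=bot.get_state();f=bot.grab_frame("wrist")
cv2.imwrite("pics/w1.png",cv2.resize(f["img"][:,:,::-1],(800,600)))
M=np.linalg.inv(f["tool_from_camera"]);Rt=st["tool_rot"];p=st["tcp_pos"]
print(st["tcp_pos"],f["tool_from_camera"])
np.savez("w1.npz",K=f["camera_matrix"],M=M,Rt=Rt,p=p)
for X in ([.611,.219,.118],[.633,.219,.118],[.589,.219,.118]):
    c=M@np.append(Rt.T@(np.array(X)-p),1);q=f["camera_matrix"]@c[:3];print(q[:2]/q[2]*800/512)
E
```

```text
time: 1.8
tcp_pos: [0.6094, 0.2191, 0.1644]
tool_rot: [[-0.998, 0.061, -0.002], [0.061, 0.998, -0.001], [0.002, -0.001, -1.0]]
ft_force: [-1.1, 0.9, 0.2]
opening: 1.003
[0.6094 0.2191 0.1644] [[ 0.0003 -0.9559 -0.2938  0.0785]
 [ 1.      0.0004 -0.0004 -0.0002]
 [ 0.0006 -0.2938  0.9559 -0.158 ]
 [ 0.      0.      0.      1.    ]]
[391.6852 332.4503]
[394.3346 373.607 ]
[388.876  288.8132]
```

View pics/w1.png

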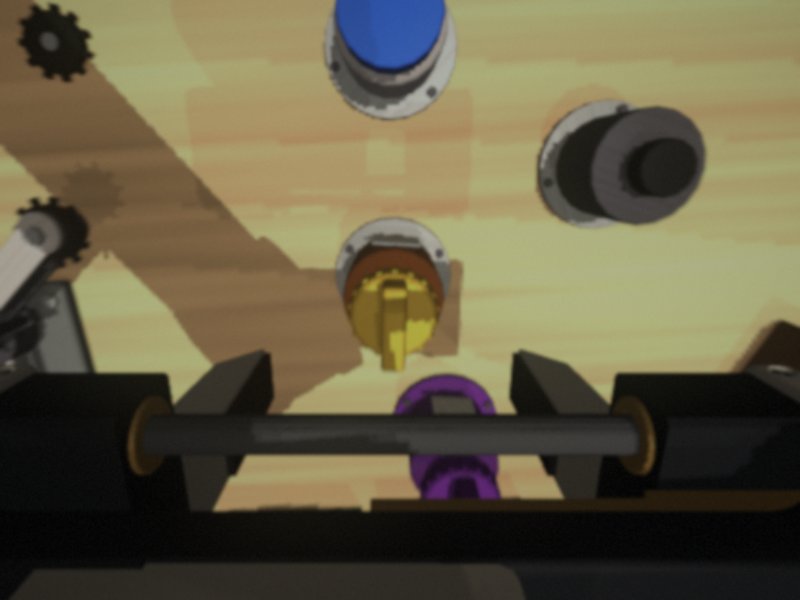

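The wrist view shows the yellow wing from (395,291) to (394,370), parallel to the pads and within 2 mm of where I predicted. I'll descend, grip and look again.

```bash
python3 -m handwheel '[{"delta_pos":[0,0.002,-0.03],"turn":0,"jaw":1},{"delta_pos":[0,0.002,-0.055],"turn":0,"jaw":1},{"delta_pos":[0,0.002,-0.066],"turn":0,"jaw":1},{"delta_pos":[0,0.002,-0.066],"turn":0,"jaw":0},{"delta_pos":[0,0.002,-0.066],"turn":0,"jaw":-1}]' 35
python3 -m handwheel '[{"delta_pos":[0,0,0],"turn":0,"jaw":-1},{"delta_pos":[0,0,0],"turn":0,"jaw":-1},{"delta_pos":[0,0,0],"turn":0,"jaw":-1},{"delta_pos":[0,0,0],"turn":0,"jaw":-1},{"delta_pos":[0,0,0],"turn":0,"jaw":-1}]' 35
```

```text
time: 2.35
tcp_pos: [0.6105, 0.2228, 0.1019]
tool_rot: [[-0.998, 0.059, 0.001], [0.059, 0.998, 0.001], [-0.001, 0.001, -1.0]]
ft_force: [-0.1, 0.7, 0.2]
opening: 0.87
time: 2.85
tcp_pos: [0.61, 0.2222, 0.101]
tool_rot: [[-0.998, 0.059, 0.0], [0.059, 0.998, 0.0], [-0.0, 0.0, -1.0]]
ft_force: [0.4, 0.1, 0.0]
opening: 0.439
```

```bash
python3 -m handwheel '[{"delta_pos":[0,0,0],"turn":0,"jaw":-1},{"delta_pos":[0,0,0],"turn":0,"jaw":-1},{"delta_pos":[0,0,0],"turn":0,"jaw":-1},{"delta_pos":[0,0,0],"turn":0,"jaw":-1},{"delta_pos":[0,0,0],"turn":0,"jaw":-1}]' 35
```

```text
time: 3.35
tcp_pos: [0.6099, 0.2201, 0.1006]
tool_rot: [[-0.998, 0.06, -0.001], [0.06, 0.998, -0.003], [0.001, -0.003, -1.0]]
ft_force: [-2.6, -4.9, 3.4]
opening: 0.124
```

Opening 0.124 × 92 mm is about 11.4 mm, so the wing is gripped. I'll centre out the side load and turn.

```bash
python3 -m handwheel '[{"delta_pos":[0,-0.002,0],"turn":0,"jaw":-1},{"delta_pos":[0,-0.002,0],"turn":7,"jaw":-1},{"delta_pos":[0,-0.002,0],"turn":14,"jaw":-1},{"delta_pos":[0,-0.002,0],"turn":21,"jaw":-1},{"delta_pos":[0,-0.002,0],"turn":28,"jaw":-1}]' 35
python3 -m handwheel '[{"delta_pos":[0,0,0],"turn":6,"jaw":-1},{"delta_pos":[0,0,0],"turn":12,"jaw":-1},{"delta_pos":[0,0,0],"turn":18,"jaw":-1},{"delta_pos":[0,0,0],"turn":24,"jaw":-1},{"delta_pos":[0,0,0],"turn":30,"jaw":-1}]'
python3 -c "
from station import bot;s=bot.get_state();print(s['ft_force'],s['ft_torque'],s['joint_positions'])"
```

```text
time: 3.85
tcp_pos: [0.6099, 0.2197, 0.1006]
tool_rot: [[-0.907, -0.421, -0.0], [-0.421, 0.907, -0.0], [0.0, -0.0, -1.0]]
ft_force: [-1.0, -2.5, 0.7]
opening: 0.127
time: 4.35
tcp_pos: [0.6101, 0.2195, 0.1006]
tool_rot: [[-0.576, -0.817, -0.0], [-0.817, 0.576, -0.001], [0.001, -0.0, -1.0]]
ft_force: [0.3, -3.0, 0.6]
opening: 0.125
[ 0.32552724 -3.02669836  0.59719899] [-0.68253124  0.13844938 -0.04557783] [ -1.91739133  37.50079575 -28.58613902  94.46285707  21.27527538
  53.53575685 106.49288107]
```

```bash
python3 -m handwheel '[{"delta_pos":[0,0,0],"turn":5,"jaw":-1},{"delta_pos":[0,0,0],"turn":10,"jaw":-1},{"delta_pos":[0,0,0],"turn":15,"jaw":-1},{"delta_pos":[0,0,0],"turn":19,"jaw":-1},{"delta_pos":[0,0,0],"turn":22,"jaw":-1}]'
python3 - <<'E'
from h import *
s=bot.get_state();print(s['ft_force'],s['ft_torque'],s['joint_positions'],s["tool_rot"])
f=bot.grab_frame("scene");crop(f,270,190,90,75,"s3",8)
f=bot.grab_frame("wrist");cv2.imwrite("pics/w3.png",cv2.resize(f["img"][:,:,::-1],(800,600)))
E
```

```text
time: 4.85
tcp_pos: [0.6103, 0.2194, 0.1007]
tool_rot: [[-0.231, -0.973, 0.0], [-0.973, 0.231, -0.0], [0.0, -0.0, -1.0]]
ft_force: [0.1, -3.0, 0.2]
opening: 0.132
[ 0.12908289 -3.02201605  0.19781594] [-0.58065829  0.13872416 -0.62920759] [  1.43543947  38.74918241 -33.57693062  94.32385627  25.13973093
  54.64757184 125.53696192] [[-2.30617635e-01 -9.73044452e-01  2.58744664e-05]
 [-9.73044386e-01  2.30617610e-01 -3.76291212e-04]
 [ 3.60180969e-04 -1.11956394e-04 -9.99999929e-01]]
```

View pics/s3.png

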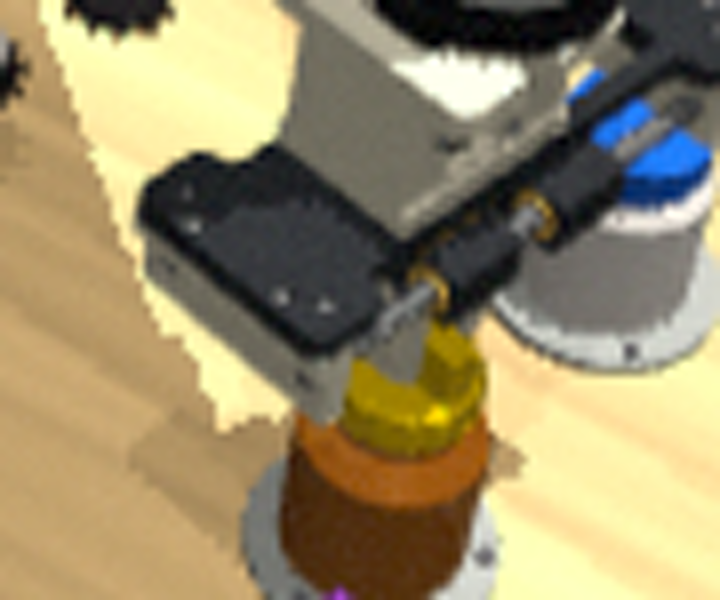

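View pics/w3.png

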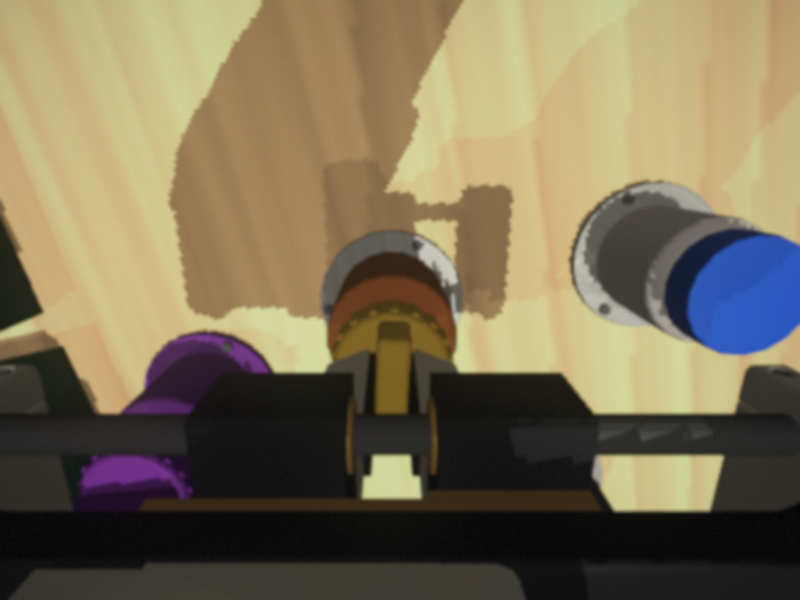

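Moment about z rose to 0.63 N m (cap friction is 0.06) after about 80° of turn, so the cap is at its stop. I'll dwell, release a little and lift.

```bash
python3 -m handwheel '[{"delta_pos":[0,0,0],"turn":0,"jaw":-1},{"delta_pos":[0,0,0],"turn":0,"jaw":-1},{"delta_pos":[0,0,0],"turn":0,"jaw":-0.4},{"delta_pos":[0,0,0],"turn":0,"jaw":-0.4},{"delta_pos":[0,0,0],"turn":0,"jaw":-0.4}]'
python3 -m handwheel '[{"delta_pos":[0,0,0.03],"turn":0,"jaw":-0.4},{"delta_pos":[0,0,0.06],"turn":0,"jaw":-0.4},{"delta_pos":[0,0,0.09],"turn":-8,"jaw":-0.4},{"delta_pos":[-0.002,-0.04,0.1],"turn":-16,"jaw":-0.4},{"delta_pos":[-0.004,-0.08,0.1],"turn":-24,"jaw":-0.4}]'
python3 - <<'E'
from h import *
f=bot.grab_frame("scene");crop(f,290,210,60,70,"s4",8)
f=bot.grab_frame("top");crop(f,140,110,60,90,"t4",6.6)
E
```

```text
time: 5.45
tcp_pos: [0.6096, 0.2218, 0.1009]
tool_rot: [[-0.23, -0.973, 0.0], [-0.973, 0.23, 0.001], [-0.001, 0.0, -1.0]]
ft_force: [-0.1, 0.5, -0.2]
opening: 0.292
time: 5.95
tcp_pos: [0.6069, 0.143, 0.2036]
tool_rot: [[-0.608, -0.794, 0.005], [-0.794, 0.608, 0.003], [-0.005, -0.002, -1.0]]
ft_force: [0.6, -0.7, -0.8]
opening: 0.297
```

View pics/s4.png

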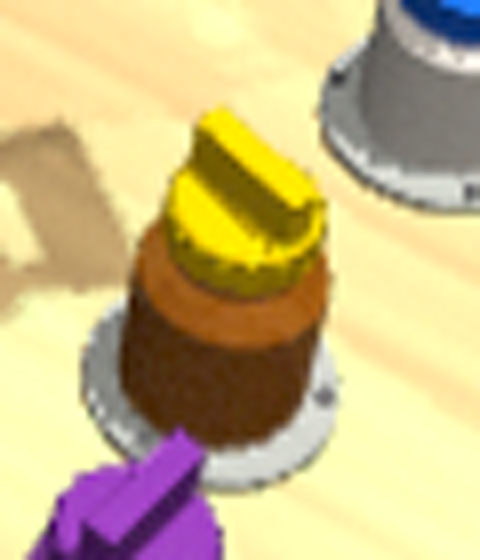

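View pics/t4.png

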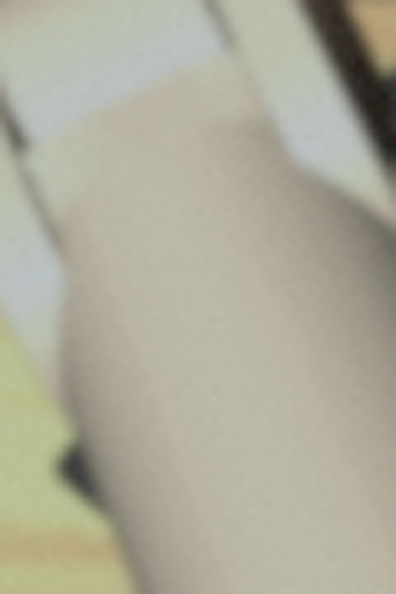

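Now the wing runs from about (210,112) to (312,208) in the scene crop, clearly swung round. I'll check the angle.

```bash
python3 - <<'E'
from h import *
s=bot.grab_frame("scene")
S=lambda x,y,z:ray(s,290+x/8,210+y/8,z)
a=S(212,113,.118);b=S(308,200,.118);d=b-a
print(a,b,np.linalg.norm(d),np.degrees(np.arctan2(d[1],d[0])))
a=S(297,115,.118);b=S(220,198,.118);d=b-a;print(np.degrees(np.arctan2(d[1],d[0])))
E
python3 -m handwheel '[{"delta_pos":[-0.003,-0.03,0],"turn":-8,"jaw":0.2},{"delta_pos":[-0.006,-0.06,0],"turn":-16,"jaw":0.2},{"delta_pos":[-0.01,-0.09,0],"turn":-24,"jaw":0.2},{"delta_pos":[-0.015,-0.12,0],"turn":-32,"jaw":0.2},{"delta_pos":[-0.02,-0.154,0],"turn":-40,"jaw":0.2}]'
python3 -m handwheel '[{"delta_pos":[0,0,-0.015],"turn":-8.4,"jaw":0.2},{"delta_pos":[0,0,-0.03],"turn":-16.8,"jaw":0.2},{"delta_pos":[0,0,-0.045],"turn":-25.2,"jaw":0.2},{"delta_pos":[0,0,-0.055],"turn":-33.6,"jaw":0.2},{"delta_pos":[0,0,-0.06],"turn":-42,"jaw":0.2}]'
```

```text
[0.60343349 0.20165426 0.118     ] [0.61606809 0.2419493  0.118     ] 0.04222941696443857 72.59107316113337
-3.3825999341528536
time: 6.6
tcp_pos: [0.5859, -0.0118, 0.2007]
tool_rot: [[-0.976, -0.218, 0.0], [-0.218, 0.976, 0.002], [-0.001, 0.002, -1.0]]
ft_force: [0.8, 0.5, -0.1]
opening: 0.604
time: 7.1
tcp_pos: [0.5853, -0.0114, 0.1393]
tool_rot: [[-0.87, 0.493, -0.002], [0.493, 0.87, 0.002], [0.002, 0.0, -1.0]]
ft_force: [0.4, -0.2, -0.3]
opening: 0.599
```

The cap moved 76° (1.33 rad plus its start angle), which puts it at the stop. Now I'll align with the cage arm and look.

```bash
python3 -m handwheel '[{"delta_pos":[0,0,0],"turn":-8,"jaw":0.2},{"delta_pos":[0,0,0],"turn":-16,"jaw":0.2},{"delta_pos":[0.001,0,0],"turn":-21.7,"jaw":0.2},{"delta_pos":[0.001,0,0],"turn":-21.7,"jaw":0.2}]'
python3 - <<'E'
from h import *
np.set_printoptions(precision=4,suppress=True)
st=bot.get_state();f=bot.grab_frame("wrist")
cv2.imwrite("pics/w5.png",cv2.resize(f["img"][:,:,::-1],(800,600)))
M=np.linalg.inv(f["tool_from_camera"]);Rt=st["tool_rot"];p=st["tcp_pos"]
print(st["tcp_pos"],st["joint_positions"])
u=np.array([np.cos(np.radians(128.7)),np.sin(np.radians(128.7))])
for r in (0,.06,.106):
    X=np.append(np.array([.628,-.062])+r*u,.071)
    c=M@np.append(Rt.T@(X-p),1);q=f["camera_matrix"]@c[:3];print(r,q[:2]/q[2]*800/512)
f=bot.grab_frame("scene");crop(f,180,160,100,80,"s5",8)
E
```

```text
time: 7.5
tcp_pos: [0.5872, -0.0114, 0.1405]
tool_rot: [[-0.631, 0.776, 0.0], [0.776, 0.631, 0.001], [0.001, 0.001, -1.0]]
ft_force: [0.0, -0.4, 0.0]
opening: 0.596
[ 0.5872 -0.0114  0.1405] [  4.196   26.1942  -7.2577 102.9333   4.0269  51.1211  34.2363]
0 [389.3282 420.8973]
0.06 [390.0071 322.6949]
0.106 [390.5983 237.1702]
```

View pics/w5.png

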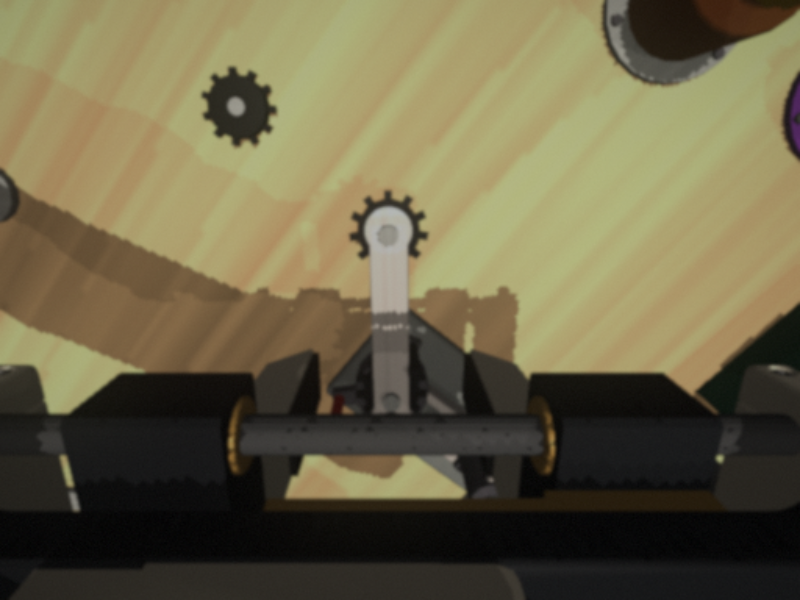

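View pics/s5.png

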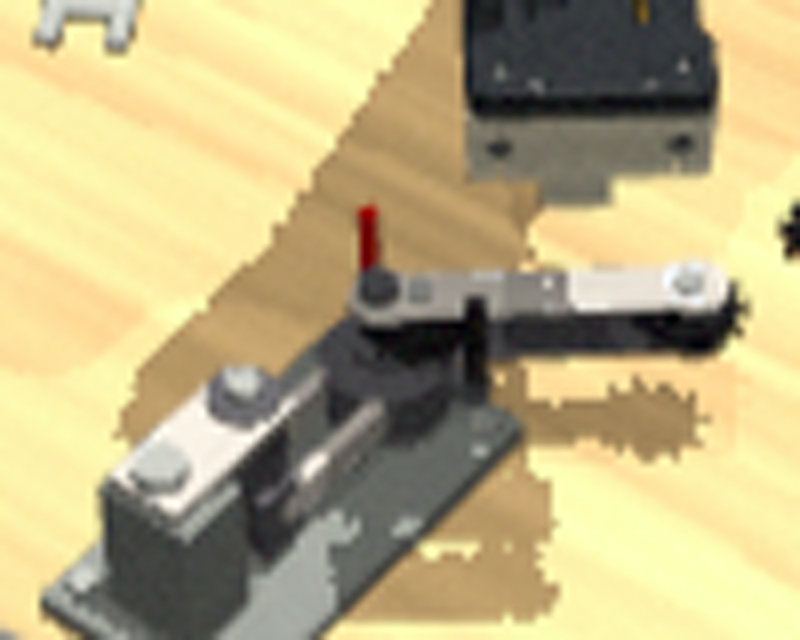

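The arm lies centred between the fingers: x=390 along its length, end bolt (388,235) against a predicted (391,237). I'll descend, grip and compute the arc.

```bash
python3 -m handwheel '[{"delta_pos":[0,0,-0.035],"turn":0,"jaw":0.2},{"delta_pos":[0,0,-0.065],"turn":0,"jaw":0.2},{"delta_pos":[0,0,-0.085],"turn":0,"jaw":0.2},{"delta_pos":[0,0,-0.095],"turn":0,"jaw":-0.4},{"delta_pos":[0,0,-0.095],"turn":0,"jaw":-1}]' 25
python3 -m handwheel '[{"delta_pos":[0,0,0],"turn":0,"jaw":-1},{"delta_pos":[0,0,0],"turn":0,"jaw":-1},{"delta_pos":[0,0,0],"turn":0,"jaw":-1},{"delta_pos":[0,0,0],"turn":0,"jaw":-1},{"delta_pos":[0,0,0],"turn":0,"jaw":-1}]' 25
python3 - <<'E'
import numpy as np
from station import bot
s=bot.get_state();p=s["tcp_pos"][:2];C=np.array([.628,-.062]);d=p-C
print(np.hypot(*d),np.degrees(np.arctan2(d[1],d[0])),s["joint_positions"])
prev=0
for i in range(0,85,6):
    a=np.radians(i);R=np.array([[np.cos(a),-np.sin(a)],[np.sin(a),np.cos(a)]])
    print(i,(R@d-d).round(4))
E
```

```text
time: 8.1
tcp_pos: [0.5858, -0.0133, 0.0443]
tool_rot: [[-0.63, 0.777, -0.003], [0.777, 0.63, 0.001], [0.002, -0.002, -1.0]]
ft_force: [0.0, 0.0, 0.8]
opening: 0.473
time: 8.6
tcp_pos: [0.5882, -0.0137, 0.047]
tool_rot: [[-0.628, 0.778, 0.003], [0.778, 0.628, 0.0], [-0.002, 0.002, -1.0]]
ft_force: [0.5, 0.3, 5.9]
opening: 0.213
0.06264819073032353 129.49799649153735 [  3.66266113  33.78974677  -6.40893715 105.52210004   5.44619467
  40.83817761  33.14958276]
0 [0. 0.]
6 [-0.0048 -0.0044]
12 [-0.0092 -0.0093]
18 [-0.013  -0.0147]
24 [-0.0162 -0.0204]
30 [-0.0188 -0.0264]
36 [-0.0208 -0.0327]
42 [-0.0221 -0.0391]
48 [-0.0227 -0.0456]
54 [-0.0227 -0.0522]
60 [-0.0219 -0.0587]
66 [-0.0205 -0.0651]
72 [-0.0184 -0.0713]
78 [-0.0157 -0.0773]
84 [-0.0124 -0.0829]
```

Opening 0.213 × 92 mm is 19.6 mm, so the 20 mm arm is gripped. I'll start the swing at half pace.

```bash
python3 -m handwheel '[{"delta_pos":[-0.0024,-0.0021,0],"turn":3,"jaw":-1},{"delta_pos":[-0.0048,-0.0044,0],"turn":6,"jaw":-1},{"delta_pos":[-0.0071,-0.0068,0],"turn":9,"jaw":-1},{"delta_pos":[-0.0092,-0.0093,0],"turn":12,"jaw":-1},{"delta_pos":[-0.013,-0.0147,0],"turn":18,"jaw":-1}]' 30
python3 - <<'E'
import numpy as np
from station import bot
s=bot.get_state();p=s["tcp_pos"][:2];C=np.array([.628,-.062]);d=p-C
print(np.hypot(*d),np.degrees(np.arctan2(d[1],d[0])),s["ft_torque"])
E
```

```text
time: 9.1
tcp_pos: [0.576, -0.0274, 0.047]
tool_rot: [[-0.84, 0.543, 0.004], [0.543, 0.84, 0.001], [-0.003, 0.003, -1.0]]
ft_force: [3.1, 1.9, 3.8]
opening: 0.213
0.06245812253762894 146.37006197048402 [ 0.40939889 -0.58295934 -0.11236441]
```

```bash
python3 -m handwheel '[{"delta_pos":[-0.0032,-0.0057,0],"turn":6,"jaw":-1},{"delta_pos":[-0.0058,-0.0117,0],"turn":12,"jaw":-1},{"delta_pos":[-0.0078,-0.018,0],"turn":18,"jaw":-1},{"delta_pos":[-0.0091,-0.0244,0],"turn":24,"jaw":-1},{"delta_pos":[-0.0097,-0.0309,0],"turn":30,"jaw":-1}]' 
python3 -m handwheel '[{"delta_pos":[0,-0.0033,0],"turn":3,"jaw":-1},{"delta_pos":[0,-0.0066,0],"turn":6,"jaw":-1},{"delta_pos":[0.0004,-0.0098,0],"turn":9,"jaw":-1},{"delta_pos":[0.0008,-0.0131,0],"turn":12,"jaw":-1},{"delta_pos":[0.0015,-0.0163,0],"turn":15,"jaw":-1}]'
python3 - <<'E'
import numpy as np
from station import bot
s=bot.get_state();p=s["tcp_pos"][:2];C=np.array([.628,-.062]);d=p-C
print(np.hypot(*d),np.degrees(np.arctan2(d[1],d[0])),s["ft_force"],s["ft_torque"])
E
```

```text
time: 9.6
tcp_pos: [0.5666, -0.0573, 0.047]
tool_rot: [[-0.999, 0.048, 0.005], [0.048, 0.999, 0.002], [-0.005, 0.002, -1.0]]
ft_force: [2.6, 5.0, 1.9]
opening: 0.207
time: 10.1
tcp_pos: [0.5679, -0.0728, 0.047]
tool_rot: [[-0.978, -0.21, 0.004], [-0.21, 0.978, 0.003], [-0.005, 0.002, -1.0]]
ft_force: [2.6, 6.9, 4.7]
opening: 0.209
0.061047817607790926 -169.7659524964991 [2.62492062 6.8633974  4.73413136] [ 1.29386797 -0.4170994  -0.12603961]
```

```bash
python3 -m handwheel '[{"delta_pos":[0.0007,-0.0032,0],"turn":3,"jaw":-1},{"delta_pos":[0.0018,-0.0063,0],"turn":6,"jaw":-1},{"delta_pos":[0.0028,-0.0094,0],"turn":9,"jaw":-1},{"delta_pos":[0.0041,-0.0125,0],"turn":12,"jaw":-1},{"delta_pos":[0.0041,-0.0125,0],"turn":12,"jaw":-1}]'
python3 - <<'E'
from h import *
s=bot.get_state();p=s["tcp_pos"][:2];C=np.array([.628,-.062]);d=p-C
print(np.hypot(*d),np.degrees(np.arctan2(d[1],d[0])),s["ft_force"],s["ft_torque"])
f=bot.grab_frame("scene");crop(f,180,160,100,80,"s6",8)
f=bot.grab_frame("wrist");cv2.imwrite("pics/w6.png",cv2.resize(f["img"][:,:,::-1],(800,600)))
E
```

```text
time: 10.6
tcp_pos: [0.5719, -0.0847, 0.0469]
tool_rot: [[-0.913, -0.408, 0.004], [-0.408, 0.913, 0.004], [-0.005, 0.002, -1.0]]
ft_force: [2.2, 7.4, 5.4]
opening: 0.213
0.06057291296583409 -157.95564104785146 [2.15866569 7.40274027 5.40236022] [ 1.43538834 -0.30061342 -0.1149305 ]
```

View pics/s6.png

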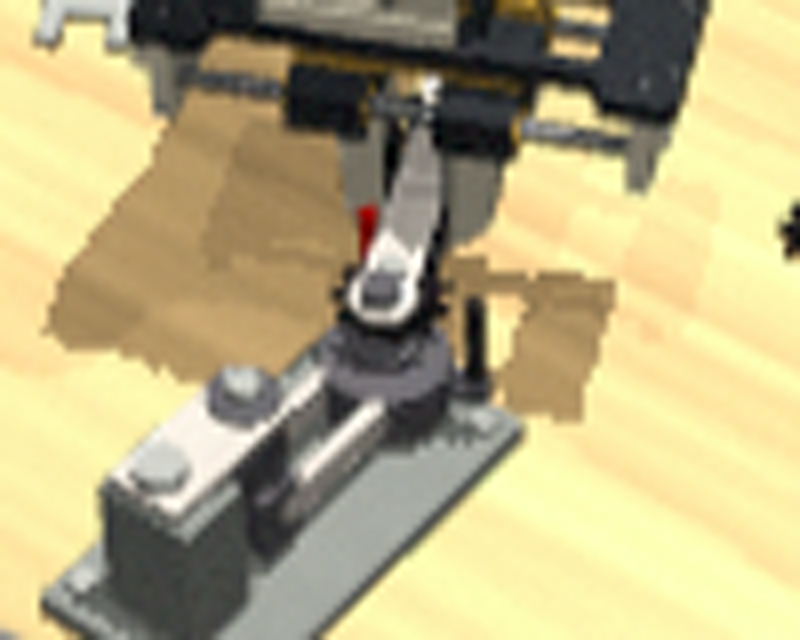

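View pics/w6.png

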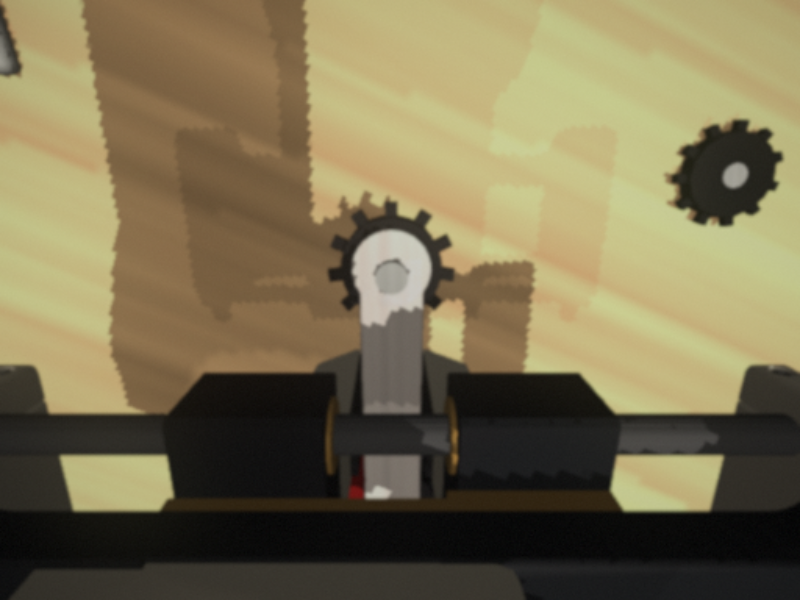

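The arm is very near the red pin, but force is still only about spring level. I'll press on in small steps until the force jumps at the stop.

```bash
python3 -m handwheel '[{"delta_pos":[0.0008,-0.0018,0],"turn":1,"jaw":-1},{"delta_pos":[0.0008,-0.0018,0],"turn":1,"jaw":-1},{"delta_pos":[0.0015,-0.0036,0],"turn":2,"jaw":-1},{"delta_pos":[0.0015,-0.0036,0],"turn":2,"jaw":-1},{"delta_pos":[0.0015,-0.0036,0],"turn":2,"jaw":-1}]' 
python3 -m handwheel '[{"delta_pos":[0.0008,-0.0018,0],"turn":1,"jaw":-1},{"delta_pos":[0.0008,-0.0018,0],"turn":1,"jaw":-1},{"delta_pos":[0.0008,-0.0018,0],"turn":1,"jaw":-1}]'
python3 - <<'E'
from h import *
s=bot.get_state();p=s["tcp_pos"][:2];C=np.array([.628,-.062]);d=p-C
print(np.hypot(*d),np.degrees(np.arctan2(d[1],d[0])),s["ft_force"],s["ft_torque"])
E
```

```text
time: 11.2
tcp_pos: [0.5722, -0.0851, 0.0469]
tool_rot: [[-0.898, -0.44, 0.002], [-0.44, 0.898, 0.007], [-0.004, 0.005, -1.0]]
ft_force: [-2.6, 12.2, 8.6]
opening: 0.215
time: 11.5
tcp_pos: [0.5724, -0.0851, 0.0468]
tool_rot: [[-0.89, -0.456, 0.0], [-0.456, 0.89, 0.008], [-0.004, 0.007, -1.0]]
ft_force: [-2.6, 16.3, 10.1]
opening: 0.212
0.06022787886792468 -157.44001917537994 [-2.62164125 16.25885735 10.09597771] [ 3.37009996  0.76631928 -0.60159816]
```

TCP has stopped advancing while the push rose from 7.7 to 16 N, so the cage is on its hard stop. I'll dwell, take a last look at everything, then hand in.

```bash
python3 -m handwheel '[{"delta_pos":[0,0,0],"turn":0,"jaw":-1},{"delta_pos":[0,0,0],"turn":0,"jaw":-1},{"delta_pos":[0,0,0],"turn":0,"jaw":-1},{"delta_pos":[0,0,0],"turn":0,"jaw":-1},{"delta_pos":[0,0,0],"turn":0,"jaw":-1}]'
python3 -m handwheel '[{"delta_pos":[0,0,0],"turn":0,"jaw":-1},{"delta_pos":[0,0,0],"turn":0,"jaw":-1},{"delta_pos":[0,0,0],"turn":0,"jaw":-1},{"delta_pos":[0,0,0],"turn":0,"jaw":-1},{"delta_pos":[0,0,0],"turn":0,"jaw":-1}]'
python3 - <<'E'
from h import *
f=bot.grab_frame("scene");crop(f,180,120,180,150,"s7",4.4)
E
```

```text
time: 12.0
tcp_pos: [0.5724, -0.0851, 0.0468]
tool_rot: [[-0.89, -0.456, 0.0], [-0.456, 0.89, 0.008], [-0.004, 0.007, -1.0]]
ft_force: [-2.8, 16.2, 10.6]
opening: 0.216
time: 12.5
tcp_pos: [0.5724, -0.0851, 0.0468]
tool_rot: [[-0.89, -0.456, 0.0], [-0.456, 0.89, 0.008], [-0.004, 0.007, -1.0]]
ft_force: [-3.0, 15.9, 10.4]
opening: 0.217
```

View pics/s7.png

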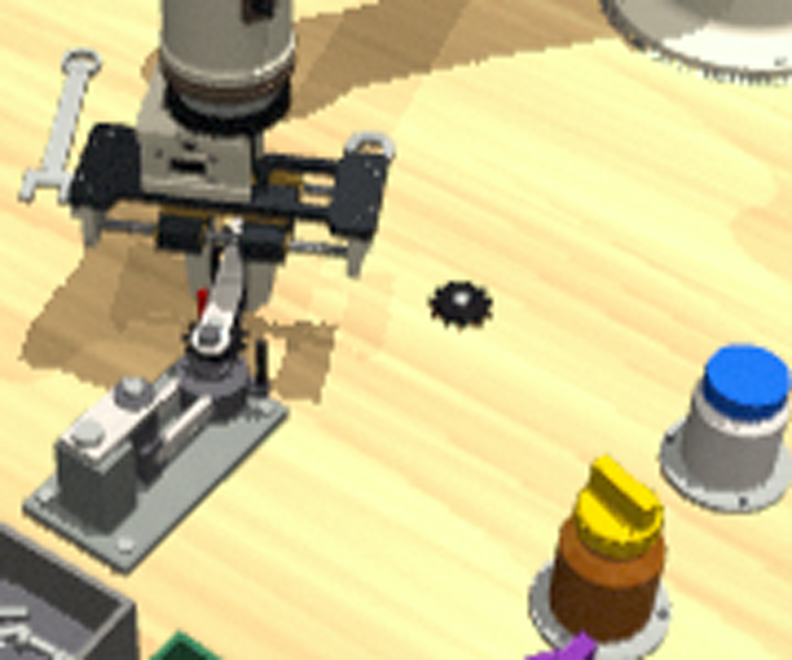

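The view shows the arm held at the red pin (205,300), the cap wing still open at (625,485), and the wrench and spare wheel (460,303) where they lay. Handing in.

```bash
python3 -c "
from station import bot;print(bot.finish_job())"
```

```text
the job is handed in; nothing more can be done
None
```

I opened the yellow cap to its stop and swung the cage arm to the red pin. I handed the job in at about 12.5 s with the fingers still gripping the arm. The hand-in gave no verdict, and neither joint angle can be read directly, so the figures below are inferred.

- **Cap:** the camera shows it turned about 76° (1.33 rad plus its starting angle). The turning moment reached 0.63 N m against 0.06 N m friction, so it was at its stop. It was still open in the last picture.
- **Cage arm:** it is held at the red pin. The fingers stopped advancing while the push rose from about 8 N to about 16 N. The hand's pose was then unchanged over the last second. My position estimate is about 73° of the 74.5° to the stop, which agrees within measuring error.
- **Loose parts:** the wrench and spare jockey wheel looked unmoved in the last picture. I did not measure their positions again.

No check failed.

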